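# Set the kiln damper to the third click

### The job

The test kiln on the bench has a sliding air damper on its top, worked by a small upright lever that clicks from notch to notch. Push the lever all the way back to its closed end, then push it open again, counting the clicks by feel, and leave it seated in the third notch from closed; do not let it run past the third click. Only push the lever with the fingers, gently and without gripping it, and leave the things standing on and around the kiln where they are.

Things in the scene. Friction and masses are not known exactly. Their poses are not given: they have to be found in the camera images.
- kiln: Fixed grey steel bench-top kiln, 280 (x) x 340 (y) x 210 mm tall, yaw varies. Origin: centre of its footprint, on the bench; z up; its door and controller are on its +x side (away from the robot at yaw 0). On its flat top lie the damper housing (along y), the slide plate and a few loose things.
- housing (a point): Centre of the upper face of the aluminium damper housing on the kiln top, at kiln x = -20, y = 0, z = 236 mm. The housing is 50 mm wide (x), 170 mm long (y), 26 mm high, with a dark slot along y in which the lever slides. Axes as the kiln's. Nothing loose stands on it.
- flue (a point): Centre of the dark flue opening in the kiln top (40 mm x by 92 mm y), at kiln x = 55, y = -52 mm, z = 212 mm. A thin steel plate (56 x 108 mm, upper face at z = 217 mm) that moves with the lever covers it when the lever is closed, and uncovers it as the lever goes to the kiln's +y.
- lever: Black upright lever: a tab 36 mm (x, across the slot) by 12 mm (y, along the slot) by 40 mm tall. Origin: centre of the tab, at kiln x = -20 mm, y = -48 mm + the damper joint's value, z = 260 mm (tab from z = 240 to 280 mm). Its axes are the kiln's; it slides along y.
- damper (a joint): Travel of the lever, m: 0 = closed, a hard end stop (lever at the kiln's -y end); grows as the lever is pushed to the kiln's +y, up to a stop at 0.096. It seats in a notch every 16 mm: notch 0 is closed, the first click is at 0.016, the second at 0.032, the third at 0.048, the sixth at 0.096. Starts anywhere between the first and third.
- lever_top (a point): Centre of the lever's upper face, 20 mm above its origin. How it feels: leaving a notch takes a push that grows from about 4 to 5.5 N; past halfway the lever snaps ahead by itself into the next notch and the force on the pushing finger drops to about zero: that is one click. Left alone it stays in its notch.
- post_tall: Bystander, loose: white ceramic kiln post (cylinder 34 mm across, 45 mm tall) standing on the kiln top. Origin: centre of its underside. Leave it alone.
- post_short: Bystander, loose: white ceramic kiln post (cylinder 40 mm across, 30 mm tall) standing on the kiln top. Origin: centre of its underside. Leave it alone.
- test_cup: Bystander, loose: small terracotta cup, 48 mm across, 42 mm tall, standing on the kiln top. Origin: centre of its underside. Leave it alone.
- glaze_jar: Bystander, loose: glass jar, 80 mm across, 100 mm tall, on the bench. Origin: centre of its underside. Leave it alone.
- slip_bowl: Bystander, loose: terracotta bowl, 120 mm across, 50 mm tall, on the bench. Origin: centre of its underside. Leave it alone.

How it is judged:
On the way, in this order (a step that is already met when the one before it is completed fails the run):
1. the lever is pushed home to the closed end (within 4 mm) (value of joint damper below 0.004 m), for 0.2 s.
2. the lever rests in the third notch (value of joint damper between 0.044 and 0.052 m and velocity of joint damper between -0.005 and 0.005 m/s), for 0.3 s.
At the end, for the whole second after the job is handed in: the damper lever is at rest in the third notch from closed (within 4 mm of 48 mm travel), and the posts and cup on the kiln top still stand upright (all of step 2 and angle between each of post_tall, post_short, test_cup's own z axis and vertical below 0.2 rad); the robot touches nothing.
It fails at once if the lever ran past the third click (over 58 mm of travel) (value of joint damper above 0.058 m).
It fails at once if the lever was gripped or shoved hard (over 25 N between fingers and lever) (contact force between the fingers and lever above 25 N).
It fails at once if a bystander was moved by more than 20 mm (distance of any of post_tall, post_short, test_cup, glaze_jar, slip_bowl from where it was at the start of the episode above 0.02 m).
It also fails if it takes over 72 s, if anything falls off the work surface, if the arm or the gripper's body presses on something with over 40 N, if the wrist force passes 120 N, or if a joint passes its speed limit or range.

### The arm

A 6-joint arm with a two-finger parallel gripper is mounted at the origin on the work surface. World frame = base frame: x ahead of the robot, y to its left, z up, the work surface at z = 0. Lengths are in m, angles in rad, forces in N, time in s.
With the tool pointing down it reaches from about 0.3 to 0.775 m from the base axis. Payload 14.6 kg.
Tool frame: the origin (TCP) lies at the very end of the fingers, on their centre line; the grasp point (between the pads) lies 19 mm behind it; z points along the fingers, y is the direction in which the jaws open and shut (so a half turn about z gives the same grasp; the last joint's range is limited). The gripper opens to 94 mm and grips with 3 to 60 N. Pads are 16 mm wide; open, the fingers measure 119 mm over their backs; the gripper's body (75 mm by 177 mm) begins 78 mm behind the grasp point.
Start: joints at [-1.376, 0.3, 1.521, -0, 1.321, -0.067], TCP at [0.142, -0.531, 0.205] pointing down, gripper open.
Joint ranges: [-3.03, 3.03], [-0.79, 2.21], [0.23, 2.52], [-1.04, 4.18], [0, 3.07], [-2.55, 2.55]. Speed limits (rad/s): [2.22, 2.22, 2.57, 3.14, 3.14, 3.14].

### API

Orientations are given as [roll, pitch, yaw] about the fixed x, y, z axes, in that order (R = Rz(yaw) Ry(pitch) Rx(roll)).
In Python, from station import ctrl, eyes gives the robot as it stands.
- The arm moves only by the tool jog_arm, never from a script. Its argument "moves" is a list of rows, each a list of 3 entries, a list of its own where there are three numbers: the shift along the world's x, y, z in mm, then the turn, a rotation vector about the world's x, y, z in units of 5 degrees (1.0 is 5 degrees), then the finger opening in mm, from 0 to 94. In form: [[[tx, ty, tz], [wx, wy, wz], jaw], ...]. A call has 1 to 5 rows; each row is the pose to reach, as a shift and turn from the pose commanded when the call began; what a row does not reach only later rows make up. A row lasts 1/12 s, in which the tool goes at most 41.7 mm and 7.16 degrees, less where a joint would pass 70% of its speed; a pose out of reach is approached as far as the arm can. A call with a gripper value outside its range is refused whole. The fingers move at their own pace and stop on an object; "squeeze" is the grip in N (left out, the last holds). Time passes only in rows, so rows that repeat a pose let the fingers close. It gives the time, the measured TCP pose, the force and the opening at its end, in the units of the state.
- ctrl.get_obs(): the state, without advancing time (a new reading comes with each control period).
- eyes.camera(name): name is "scene" or "top" or "wrist"; returns a dict with "frame" (384x512x3 uint8, red, green, blue), "vertical_fov" (degrees; the focal length in pixels is half the picture's height over the tangent of half this angle, whatever the lens; pixels are square), "cx", "cy" (the principal point, pixels), "eye" and "attitude" of the camera in the world; the wrist camera has in their place "hand_eye" (4x4, takes a point from camera to tool coordinates, whose origin is the TCP and whose axes are the flange's). Camera axes: x right, y down, z forward; pixel columns grow to the right and rows downward; lengths in m; the calibration is good to about 2 mm. A picture is of the moment at which its call begins: read the wrist's pose just before it. There is no depth.
- ctrl.hand_in(): hands the job in, once; it reports no verdict.
The state is a dict: "time_s": time; "qpos": joint angles; "joint_vel": joint speeds; "tau": joint torques, N m; "ee_pos": TCP position; "eef_rot": TCP orientation; "force": force on the tool from outside, world axes, zero at the start; "moment": the same for the moment, N m; "grip_width": finger opening in m.
Only numpy, scipy, OpenCV 4.12 (cv2) and the standard library are available. Lean on these libraries where they do the work, as an engineer would, in place of code of your own. Each camera call takes 0.05 s, during which the arm holds its last target.

## Working session

There is one attempt and no reset: what is moved stays moved. The work goes in short steps, Python scripts to look and compute and a tool call to move; the robot and the scene stay as the last step left them, time stands still between calls to the robot, and variables do not carry over. Pictures are saved under pics/ and viewed, and the job is handed in when it is done.

Besides the shell and the picture viewer there is one more tool, called after "Call:" as a command line: name --argument value ..., lists and objects as JSON in quotes. jog_arm: Moves the arm, as the interface text tells. Its arguments: {"type":"object","properties":{"moves":{"type":"array","items":{"type":"array"}},"squeeze":{"type":"number"}},"required":["moves"]}

```bash
mkdir -p pics; ls; python3 - <<'E'
from station import ctrl, eyes
import cv2
o=ctrl.get_obs(); print({k:o[k] for k in('time_s','ee_pos','eef_rot','force','grip_width')})
for n in('scene','top','wrist'):
    c=eyes.camera(n); cv2.imwrite(f'pics/{n}0.png',c['frame'][:,:,::-1]); print(n,{k:c[k] for k in c if k!='frame'})
E
```

```text
pics
{'time_s': 0.0, 'ee_pos': array([ 0.14228439, -0.53099948,  0.20490234]), 'eef_rot': array([-3.14047103e+00, -7.08703445e-05,  2.61763198e-01]), 'force': array([0.07731492, 0.06052066, 0.68146774]), 'grip_width': 0.09396264863129271}
scene {'vertical_fov': 46.50799795195436, 'cx': 247.09416930903606, 'cy': 193.855667260118, 'eye': array([ 1.05702638, -0.79304452,  0.93243294]), 'attitude': array([-2.25536486,  0.01624051,  0.55033828])}
top {'vertical_fov': 57.76090478613422, 'cx': 255.248129967252, 'cy': 191.31975044855702, 'eye': array([0.46011274, 0.00991284, 1.20122878]), 'attitude': array([-3.04231124, -0.03050189, -1.56502874])}
wrist {'vertical_fov': 61.682690050092496, 'cx': 253.68196772929235, 'cy': 189.9034498208608, 'hand_eye': array([[-7.60587385e-04, -9.65765118e-01, -2.59416960e-01,
         7.53030813e-02],
       [ 9.99999670e-01, -8.08495361e-04,  7.79805733e-05,
        -3.62549553e-04],
       [-2.85048326e-04, -2.59416815e-01,  9.65765414e-01,
        -1.79088831e-01],
       [ 0.00000000e+00,  0.00000000e+00,  0.00000000e+00,
         1.00000000e+00]])}
```

View pics/top0.png

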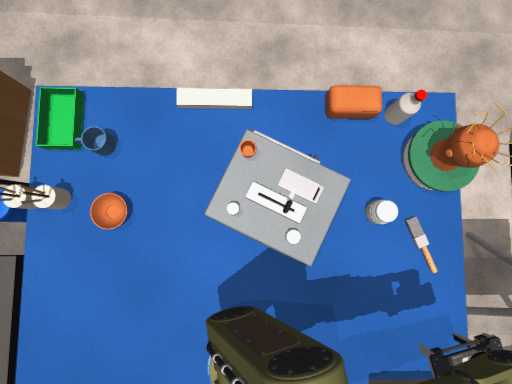

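View pics/scene0.png

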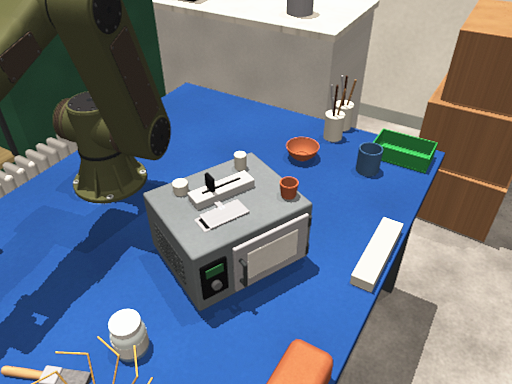

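```bash
python3 - <<'E'
import cv2
a=cv2.imread('pics/top0.png'); cv2.imwrite('pics/top0c.png',cv2.resize(a[60:260,190:420],None,fx=3,fy=3,interpolation=cv2.INTER_CUBIC))
E
```

```text
(no output)
```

View pics/top0c.png

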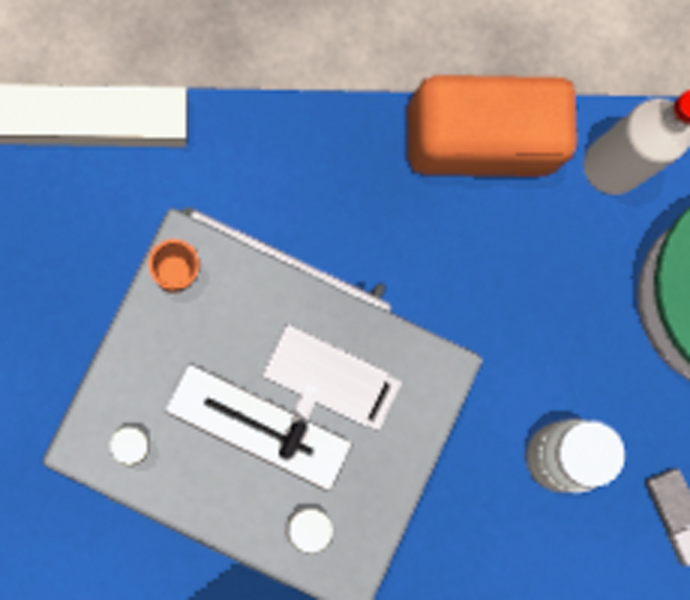

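The top view shows the kiln turned clockwise. In the crop, the kiln top corners are at about (172,210), (483,360) and (45,463), the housing corners at (190,364), (353,438), (330,489) and (167,412), and the lever top near (295,437). I'll fit the kiln pose from these.

```bash
cat > h.py <<'E'
import numpy as np
from scipy.spatial.transform import Rotation as R
from scipy.optimize import least_squares
def proj(c,P,T=None):
    P=np.atleast_2d(P)
    f=192/np.tan(np.radians(c['vertical_fov']/2))
    if T is None: eye=c['eye'];M=R.from_euler('xyz',c['attitude']).as_matrix()
    else: eye=T[:3,3];M=T[:3,:3]
    q=(P-eye)@M
    return np.c_[c['cx']+f*q[:,0]/q[:,2],c['cy']+f*q[:,1]/q[:,2]]
def kw(p,K):
    x,y,a=p;K=np.atleast_2d(K)
    return np.c_[x+np.cos(a)*K[:,0]-np.sin(a)*K[:,1],y+np.sin(a)*K[:,0]+np.cos(a)*K[:,1],K[:,2]]
def wristT(o,c):
    T=np.eye(4);T[:3,:3]=R.from_euler('xyz',o['eef_rot']).as_matrix();T[:3,3]=o['ee_pos'];return T@c['hand_eye']
E
python3 - <<'E'
from h import *
from station import ctrl,eyes
c=eyes.camera('top')
cr=np.array([[172,210],[483,360],[45,463],[190,364],[353,438],[330,489],[167,412]])/3+[190,60]-.33
K=np.array([[.14,.17,.21],[.14,-.17,.21],[-.14,.17,.21],[.005,.085,.236],[.005,-.085,.236],[-.045,-.085,.236],[-.045,.085,.236]])
s=least_squares(lambda p:(proj(c,kw(p,K))-cr).ravel(),[.45,0,-.4]);p=s.x;print(p,np.degrees(p[2]),s.fun.round(1))
for d in(.016,.024,.032,.048):print(d,((proj(c,kw(p,[[-.02,-.048+d,.28]]))-[190,60]+.33)*3).round(0))
def inv(px,z):
    return least_squares(lambda q:(proj(c,[[q[0],q[1],z]])-px).ravel(),[.45,0]).x
for n,px,z in(('lev',(295,435),.28),('tall?',(129,444),.25),('short?',(310,528),.24),('cup',(175,262),.252)):
    w=inv(np.array(px)/3+[190,60]-.33,z);d=w-p[:2];a=p[2]
    print(n,w.round(4),'kiln',np.round([np.cos(a)*d[0]+np.sin(a)*d[1],-np.sin(a)*d[0]+np.cos(a)*d[1]],4))
E
python3 -c "
import cv2
a=cv2.imread('pics/top0.png'); cv2.imwrite('pics/top0d.png',cv2.resize(a[170:230,235:315],None,fx=8,fy=8,interpolation=cv2.INTER_CUBIC))"
```

```text
[ 0.54505632 -0.0867242  -0.44339046] -25.404401934167907 [-0.5 -1.7  1.4 -1.1 -1.3  0.6 -0.2 -0.2  0.4  1.6  0.5  0.8 -0.3 -0.2]
0.016 [[297. 439.]]
0.024 [[289. 436.]]
0.032 [[281. 432.]]
0.048 [[265. 424.]]
lev [ 0.5172 -0.105 ] kiln [-0.0173 -0.0285]
tall? [0.5097 0.0428] kiln [-0.0875  0.1019]
short? [ 0.4344 -0.1235] kiln [-0.0842 -0.0807]
cup [0.6783 0.0023] kiln [0.0821 0.1376]
```

View pics/top0d.png

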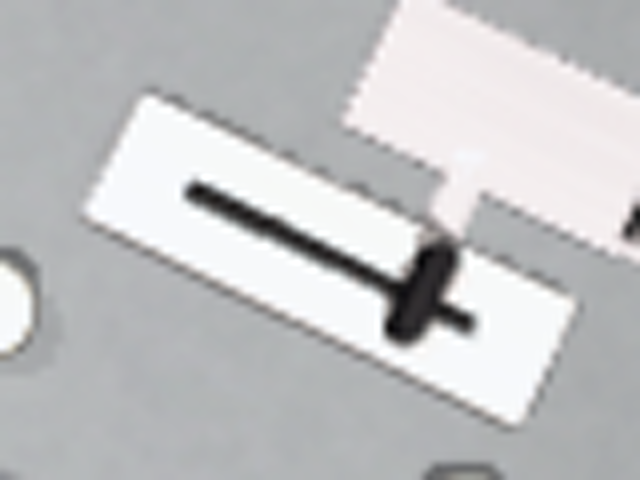

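View pics/wrist0.png

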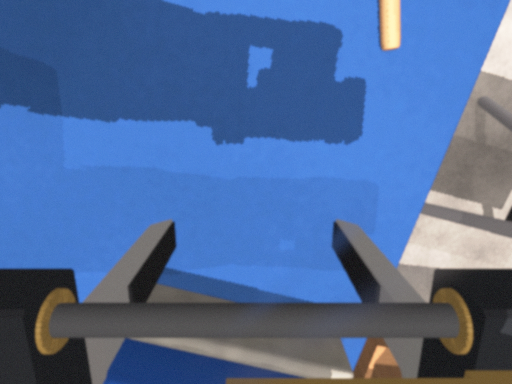

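Lever is in about notch 1 (fit within roughly 3 mm). Now I'll lift, close the fingers, turn by +49.6° and go above the housing on the lever's +y side.

Call:
jog_arm --moves '[[[0,0,40],[0,0,1.4],0],[[0,0,80],[0,0,2.8],0],[[20,20,120],[0,0,4.2],0],[[40,50,125],[0,0,5.6],0],[[65,80,125],[0,0,7.0],0]]' --squeeze 20

```text
time_s: 0.62
ee_pos: [0.2077, -0.4509, 0.3333]
eef_rot: [3.138, 0.002, 0.877]
force: [0.8, -0.2, -0.3]
grip_width: 0.064
```

Call:
jog_arm --moves '[[[25,30,0],[0,0,1.0],0],[[50,60,0],[0,0,2.0],0],[[75,90,0],[0,0,2.9],0],[[100,120,0],[0,0,2.9],0],[[125,150,0],[0,0,2.9],0]]'

```text
time_s: 1.03
ee_pos: [0.3331, -0.2995, 0.3305]
eef_rot: [3.141, 0.0, 1.126]
force: [0.6, -0.7, 0.6]
grip_width: 0.0307
```

Call:
jog_arm --moves '[[[25,30,0],[0,0,0],0],[[50,60,0],[0,0,0],0],[[75,90,0],[0,0,0],0],[[100,120,0],[0,0,0],0],[[125,150,0],[0,0,0],0]]'

```text
time_s: 1.45
ee_pos: [0.4582, -0.1494, 0.3305]
eef_rot: [3.141, 0.0, 1.126]
force: [0.5, -1.5, 0.5]
grip_width: 0.0009
```

Call:
jog_arm --moves '[[[25,30,0],[0,0,0],0],[[50,60,0],[0,0,0],0],[[78,91,0],[0,0,0],0],[[78,91,0],[0,0,0],0]]'

```text
time_s: 1.78
ee_pos: [0.5379, -0.0557, 0.3292]
eef_rot: [-3.14, -0.001, 1.13]
force: [-1.1, -0.1, -0.5]
grip_width: 0.0004
```

```bash
python3 - <<'E'
from h import *
from station import ctrl,eyes
import cv2
o=ctrl.get_obs();print(o['time_s'],o['ee_pos'],o['eef_rot'],o['force'],o['moment'],o['grip_width'],o['qpos'])
for n in('wrist','top'):
    c=eyes.camera(n);cv2.imwrite(f'pics/{n}1.png',c['frame'][:,:,::-1])
    p=[.54506,-.08672,-.44339]
    if n=='wrist':
        T=wristT(o,c)
        for d in(.016,.032):print(d,proj(c,kw(p,[[-.038,-.054+d,.28],[-.002,-.054+d,.28],[-.002,-.042+d,.28],[-.038,-.042+d,.28]]),T).round(0).tolist())
        print(proj(c,kw(p,[[.005,.085,.236],[.005,-.085,.236],[-.045,-.085,.236],[-.045,.085,.236]]),T).round(0).tolist())
E
```

```text
1.7833 [ 0.53790363 -0.05567373  0.32916999] [-3.13973881e+00 -5.02015049e-04  1.13005748e+00] [-1.12215293 -0.07785755 -0.5030108 ] [-0.11980182 -0.04884682 -0.00759295] 0.00041718202394446966 [-1.71356462e-01  2.18629792e-01  1.34010063e+00  9.77376984e-04
  1.58451561e+00  2.69394521e-01]
0.016 [[231.0, 283.0], [276.0, 283.0], [277.0, 270.0], [231.0, 270.0]]
0.032 [[231.0, 265.0], [277.0, 265.0], [277.0, 251.0], [231.0, 251.0]]
[[284.0, 123.0], [280.0, 302.0], [228.0, 302.0], [224.0, 123.0]]
```

View pics/wrist1.png

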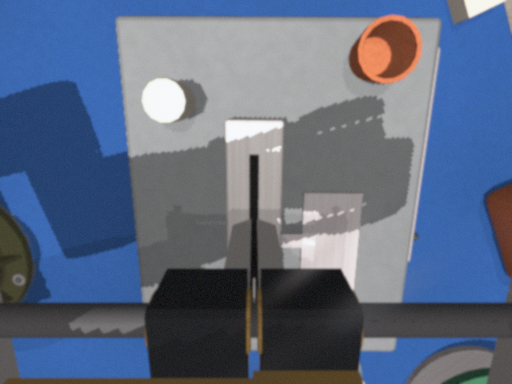

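View pics/top1.png

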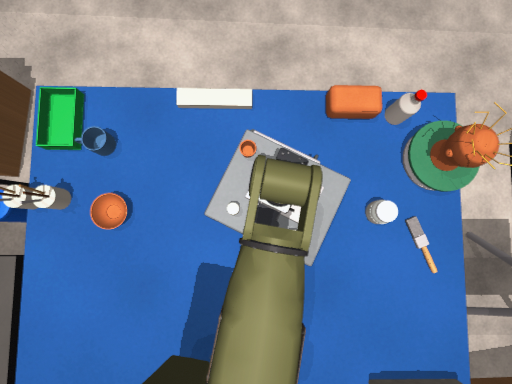

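The wrist view matches the fit: the slot runs along column 254 as predicted, and the housing far edge is at row 119 against a predicted 123 (about 3 mm). Descending on the +y side.

Call:
jog_arm --moves '[[[0,0,-35],[0,0,0],0],[[0,0,-65],[0,0,0],0],[[0,0,-79],[0,0,0],0],[[0,0,-79],[0,0,0],0],[[0,0,-79],[0,0,0],0]]'

```text
time_s: 2.3
ee_pos: [0.5349, -0.0612, 0.252]
eef_rot: [-3.142, 0.0, 1.124]
force: [-0.5, -0.4, 0.3]
grip_width: 0.0004
```

```bash
cat >> h.py <<'E'
P=[.54506,-.08672,-.44339]
def st(o):
    a=P[2];d=o['ee_pos'][:2]-P[:2];f=o['force']
    print(round(o['time_s'],2),'kiln xy mm',np.round([1e3*(np.cos(a)*d[0]+np.sin(a)*d[1]),1e3*(-np.sin(a)*d[0]+np.cos(a)*d[1])],1),'z',o['ee_pos'][2].round(4),'Fkiln',np.round([np.cos(a)*f[0]+np.sin(a)*f[1],-np.sin(a)*f[0]+np.cos(a)*f[1],f[2]],1))
E
python3 - <<'E'
from h import *
from station import ctrl,eyes
import cv2
st(ctrl.get_obs())
c=eyes.camera('scene');cv2.imwrite('pics/scene2.png',cv2.resize(c['frame'][130:290,130:330,::-1],None,fx=4,fy=3.75,interpolation=cv2.INTER_CUBIC))
E
```

```text
2.3 kiln xy mm [-20.1  18.7] z 0.252 Fkiln [-0.3 -0.6  0.3]
```

View pics/scene2.png

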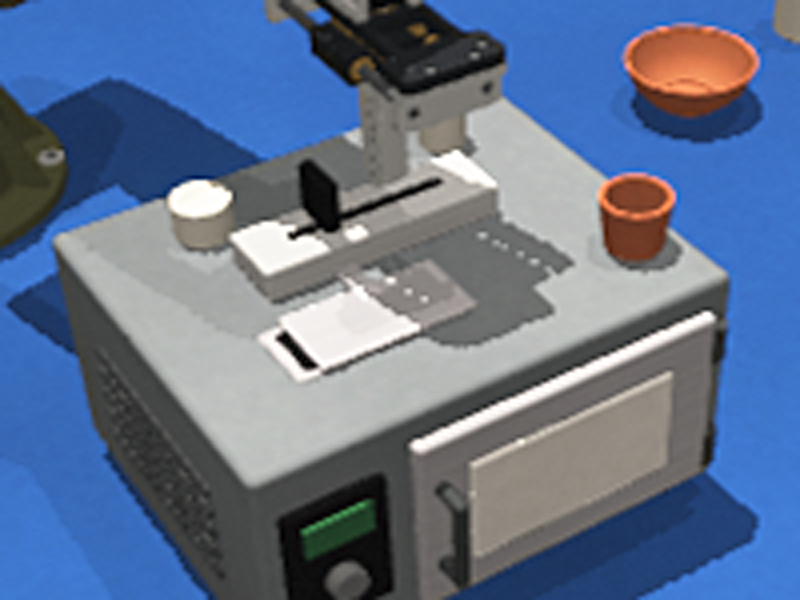

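The scene view shows the finger beside the lever on its +y side (lever at about (320,195), finger at (385,150)), with nothing touching. Now pushing toward −y.

Call:
jog_arm --moves '[[[-2.2,-4.5,0],[0,0,0],0],[[-4.3,-9.0,0],[0,0,0],0],[[-6.4,-13.6,0],[0,0,0],0],[[-8.6,-18.1,0],[0,0,0],0],[[-10.7,-22.6,0],[0,0,0],0]]'

```text
time_s: 2.77
ee_pos: [0.5244, -0.0835, 0.2518]
eef_rot: [3.141, -0.0, 1.126]
force: [0.2, 0.5, 0.1]
grip_width: 0.0004
```

Call:
jog_arm --moves '[[[-0.9,-1.8,0],[0,0,0],0],[[-1.7,-3.6,0],[0,0,0],0],[[-2.6,-5.4,0],[0,0,0],0],[[-2.6,-5.4,0],[0,0,0],0]]'

```text
time_s: 3.1
ee_pos: [0.522, -0.0885, 0.2514]
eef_rot: [-3.142, -0.0, 1.126]
force: [0.2, -0.7, 0.2]
grip_width: 0.0006
```

```bash
python3 -c "
from h import *
from station import ctrl
st(ctrl.get_obs())"
```

```text
3.1 kiln xy mm [-20.1 -11.5] z 0.2514 Fkiln [ 0.5 -0.5  0.2]
```

Call:
jog_arm --moves '[[[-0.4,-0.9,0],[0,0,0],0],[[-0.9,-1.8,0],[0,0,0],0],[[-1.3,-2.7,0],[0,0,0],0],[[-1.3,-2.7,0],[0,0,0],0]]'

```text
time_s: 3.43
ee_pos: [0.5208, -0.0907, 0.2514]
eef_rot: [-3.141, -0.0, 1.126]
force: [0.0, 1.5, -0.3]
grip_width: 0.0003
```

Call:
jog_arm --moves '[[[-0.4,-0.9,0],[0,0,0],0],[[-0.9,-1.8,0],[0,0,0],0],[[-1.3,-2.7,0],[0,0,0],0],[[-1.3,-2.7,0],[0,0,0],0]]'

```text
time_s: 3.77
ee_pos: [0.5196, -0.0933, 0.2514]
eef_rot: [3.142, -0.001, 1.126]
force: [1.3, 3.9, 0.4]
grip_width: 0.0003
```

Call:
jog_arm --moves '[[[-0.4,-0.9,0],[0,0,0],0],[[-0.9,-1.8,0],[0,0,0],0],[[-1.3,-2.7,0],[0,0,0],0],[[-1.3,-2.7,0],[0,0,0],0]]'

```text
time_s: 4.1
ee_pos: [0.5182, -0.0961, 0.2514]
eef_rot: [3.142, -0.0, 1.126]
force: [1.6, 3.7, -1.4]
grip_width: 0.0004
```

```bash
python3 -c "
from h import *
from station import ctrl
st(ctrl.get_obs())"
```

```text
4.1 kiln xy mm [-20.2 -20. ] z 0.2514 Fkiln [-0.1  4.  -1.4]
```

Contact started at TCP y ≈ −15 and the force is about 4 N. Continuing to the end stop.

Call:
jog_arm --moves '[[[-0.4,-0.9,0],[0,0,0],0],[[-0.9,-1.8,0],[0,0,0],0],[[-1.3,-2.7,0],[0,0,0],0],[[-1.3,-2.7,0],[0,0,0],0]]'

```text
time_s: 4.43
ee_pos: [0.5167, -0.0995, 0.2515]
eef_rot: [3.142, 0.001, 1.125]
force: [-0.3, 0.7, -0.4]
grip_width: 0.0006
```

Call:
jog_arm --moves '[[[-0.4,-0.9,0],[0,0,0],0],[[-0.9,-1.8,0],[0,0,0],0],[[-1.3,-2.7,0],[0,0,0],0],[[-1.3,-2.7,0],[0,0,0],0]]'

```text
time_s: 4.77
ee_pos: [0.5155, -0.102, 0.2515]
eef_rot: [3.142, 0.0, 1.126]
force: [-0.1, 0.1, -0.2]
grip_width: 0.0009
```

Call:
jog_arm --moves '[[[-0.4,-0.9,0],[0,0,0],0],[[-0.9,-1.8,0],[0,0,0],0],[[-1.3,-2.7,0],[0,0,0],0],[[-1.3,-2.7,0],[0,0,0],0]]'

```text
time_s: 5.1
ee_pos: [0.5142, -0.1046, 0.2515]
eef_rot: [3.142, 0.0, 1.126]
force: [0.4, 0.7, 0.2]
grip_width: 0.0008
```

```bash
python3 -c "
from h import *
from station import ctrl
st(ctrl.get_obs())"
```

```text
5.1 kiln xy mm [-20.2 -29.4] z 0.2515 Fkiln [0.  0.8 0.2]
```

It snapped once. I'll advance in small steps to feel whether the next resistance is the hard stop or another notch.

Call:
jog_arm --moves '[[[-0.4,-0.9,0],[0,0,0],0],[[-0.6,-1.3,0],[0,0,0],0],[[-0.6,-1.3,0],[0,0,0],0]]'

```text
time_s: 5.35
ee_pos: [0.514, -0.1049, 0.2514]
eef_rot: [3.141, -0.002, 1.126]
force: [4.5, 6.4, -0.7]
grip_width: 0.0004
```

Call:
jog_arm --moves '[[[-0.2,-0.4,0],[0,0,0],0],[[-0.4,-0.9,0],[0,0,0],0],[[-0.4,-0.9,0],[0,0,0],0]]'

```text
time_s: 5.6
ee_pos: [0.514, -0.1049, 0.2515]
eef_rot: [3.141, -0.004, 1.127]
force: [7.1, 12.1, -0.2]
grip_width: 0.0006
```

```bash
python3 -c "
from h import *
from station import ctrl
st(ctrl.get_obs())"
```

```text
5.6 kiln xy mm [-20.2 -29.7] z 0.2515 Fkiln [ 1.2 14.  -0.2]
```

Hard stop: 14 N with no motion, so the lever is closed. Backing off, rising and crossing over to the −y side.

Call:
jog_arm --moves '[[[2,4.2,0],[0,0,0],0],[[4.3,9,0],[0,0,0],0],[[4.3,9,20],[0,0,0],0],[[4.3,9,50],[0,0,0],0],[[4.3,9,55],[0,0,0],0]]'

```text
time_s: 6.02
ee_pos: [0.5184, -0.0977, 0.3108]
eef_rot: [3.136, -0.001, 1.126]
force: [0.3, 0.2, 0.6]
grip_width: 0.0007
```

Call:
jog_arm --moves '[[[0,0,0],[0,0,0],0],[[-8,-17,0],[0,0,0],0],[[-16,-34,0],[0,0,0],0],[[-23.2,-48.8,0],[0,0,0],0],[[-23.2,-48.8,0],[0,0,0],0]]'

```text
time_s: 6.43
ee_pos: [0.4933, -0.1482, 0.3052]
eef_rot: [-3.14, 0.001, 1.124]
force: [0.4, 0.2, 0.2]
grip_width: 0.0001
```

```bash
python3 - <<'E'
from h import *
from station import ctrl,eyes
import cv2
o=ctrl.get_obs();st(o);P=[.54506,-.08672,-.44339]
c=eyes.camera('wrist');cv2.imwrite('pics/wrist3.png',c['frame'][:,:,::-1]);T=wristT(o,c)
for d in(0,.016):print(d,proj(c,kw(P,[[-.038,-.054+d,.28],[-.002,-.054+d,.28],[-.002,-.042+d,.28],[-.038,-.042+d,.28]]),T).round(0).tolist())
print(proj(c,kw(P,[[.005,.085,.236],[-.045,.085,.236]]),T).round(0).tolist())
c=eyes.camera('scene');cv2.imwrite('pics/scene3.png',cv2.resize(c['frame'][130:290,130:330,::-1],None,fx=4,fy=3.75,interpolation=cv2.INTER_CUBIC))
E
```

```text
6.43 kiln xy mm [-20.4 -77.7] z 0.3052 Fkiln [0.3 0.3 0.2]
0 [[227.0, 186.0], [282.0, 185.0], [283.0, 167.0], [227.0, 168.0]]
0.016 [[227.0, 161.0], [283.0, 161.0], [283.0, 142.0], [226.0, 143.0]]
[[291.0, -30.0], [217.0, -30.0]]
```

View pics/wrist3.png

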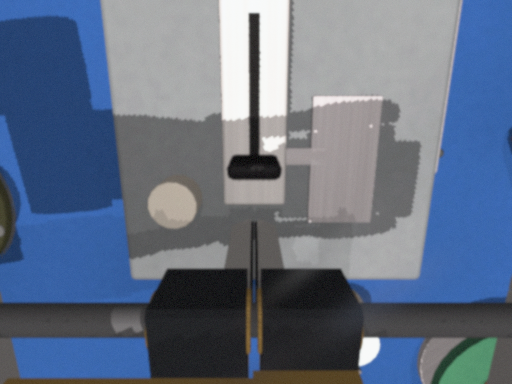

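View pics/scene3.png

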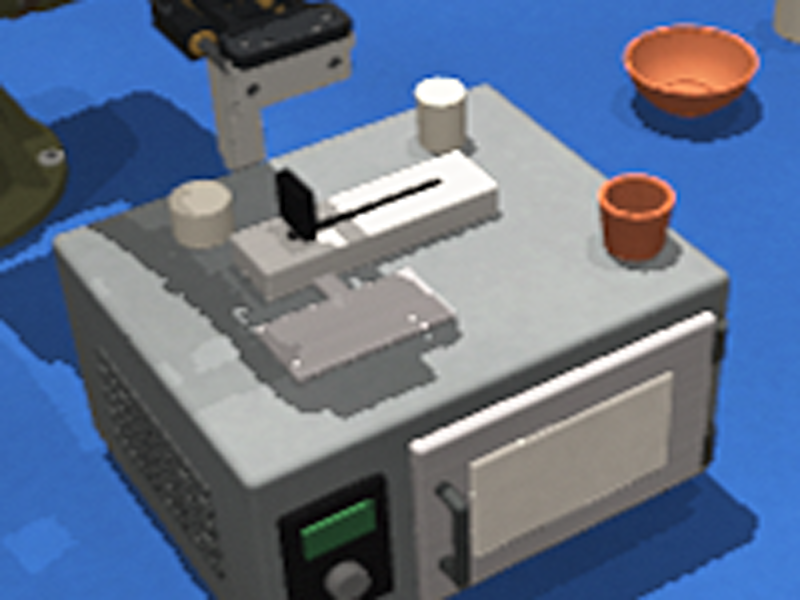

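```bash
python3 - <<'E'
from h import *
from station import ctrl,eyes
import cv2
o=ctrl.get_obs();st(o)
c=eyes.camera('wrist');T=wristT(o,c)
f=cv2.resize(c['frame'][0:290,200:400,::-1],None,fx=2.9,fy=2,interpolation=cv2.INTER_CUBIC);cv2.imwrite('pics/w4.png',f)
print('housing',proj(c,kw(P,[[.005,-.085,.236],[-.045,-.085,.236]]),T).round(0).tolist())
print('plate y ends closed',proj(c,kw(P,[[.083,-.106,.217],[.083,.002,.217]]),T).round(0).tolist())
print('kiln edge',proj(c,kw(P,[[-.14,-.17,.21],[.14,-.17,.21]]),T).round(0).tolist())
E
```

```text
6.53 kiln xy mm [-20.3 -75.8] z 0.3055 Fkiln [ 0.4 -0.6  0.2]
housing [[285.0, 211.0], [224.0, 211.0]]
plate y ends closed [[371.0, 226.0], [383.0, 100.0]]
kiln edge [[130.0, 287.0], [421.0, 286.0]]
```

View pics/w4.png

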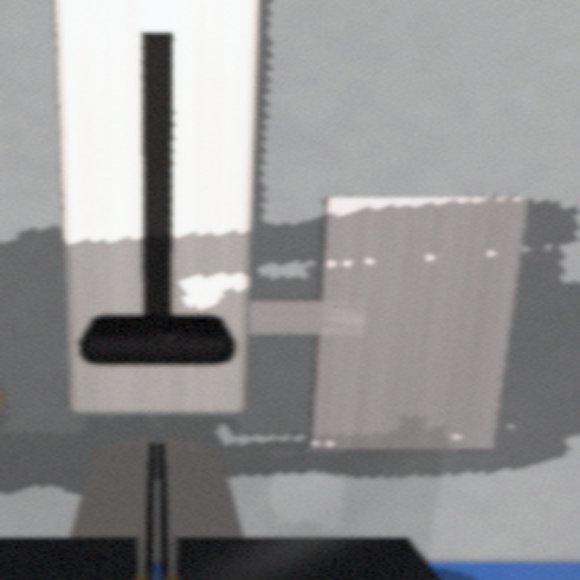

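The plate's ends (rows 223.5 and 99) agree with the closed prediction (226 and 100), and the flue is fully covered, so closed is confirmed. Descending on the −y side.

Call:
jog_arm --moves '[[[0,0,-30],[0,0,0],0],[[0,0,-54],[0,0,0],0],[[0,0,-54],[0,0,0],0],[[2.1,4.5,-54],[0,0,0],0],[[4.3,9,-54],[0,0,0],0]]'

```text
time_s: 7.0
ee_pos: [0.4994, -0.1369, 0.2538]
eef_rot: [3.14, -0.0, 1.126]
force: [-0.5, 0.5, -0.5]
grip_width: 0.0006
```

Call:
jog_arm --moves '[[[0.4,0.9,0],[0,0,0],0],[[0.9,1.8,0],[0,0,0],0],[[1.3,2.7,0],[0,0,0],0],[[1.3,2.7,0],[0,0,0],0]]'

```text
time_s: 7.33
ee_pos: [0.5001, -0.1346, 0.253]
eef_rot: [3.141, -0.0, 1.126]
force: [-0.1, 0.2, -0.3]
grip_width: 0.0003
```

```bash
python3 -c "
from h import *
from station import ctrl
st(ctrl.get_obs())"
```

```text
7.33 kiln xy mm [-20.  -62.5] z 0.253 Fkiln [-0.2  0.1 -0.3]
```

Call:
jog_arm --moves '[[[0.4,0.9,0],[0,0,0],0],[[0.9,1.8,0],[0,0,0],0],[[1.3,2.7,0],[0,0,0],0],[[1.3,2.7,0],[0,0,0],0]]'

```text
time_s: 7.67
ee_pos: [0.5012, -0.1323, 0.2526]
eef_rot: [3.141, 0.001, 1.126]
force: [-1.4, -2.1, 2.2]
grip_width: 0.0003
```

Call:
jog_arm --moves '[[[0.4,0.9,0],[0,0,0],0],[[0.9,1.8,0],[0,0,0],0],[[1.3,2.7,0],[0,0,0],0],[[1.3,2.7,0],[0,0,0],0]]'

```text
time_s: 8.0
ee_pos: [0.5024, -0.1297, 0.2526]
eef_rot: [3.141, 0.001, 1.125]
force: [-1.5, -3.1, 1.6]
grip_width: 0.0006
```

Call:
jog_arm --moves '[[[0.4,0.9,0],[0,0,0],0],[[0.9,1.8,0],[0,0,0],0],[[1.3,2.7,0],[0,0,0],0],[[1.3,2.7,0],[0,0,0],0]]'

```text
time_s: 8.33
ee_pos: [0.5038, -0.1267, 0.2526]
eef_rot: [3.141, 0.0, 1.126]
force: [-1.1, -2.5, 0.9]
grip_width: 0.0005
```

Call:
jog_arm --moves '[[[0.4,0.9,0],[0,0,0],0],[[0.9,1.8,0],[0,0,0],0],[[0.9,1.8,0],[0,0,0],0]]'

```text
time_s: 8.58
ee_pos: [0.5049, -0.1244, 0.2523]
eef_rot: [-3.141, -0.001, 1.126]
force: [-0.3, 0.1, 0.5]
grip_width: 0.0005
```

```bash
python3 -c "
from h import *
from station import ctrl
st(ctrl.get_obs())"
```

```text
8.58 kiln xy mm [-20.1 -51.3] z 0.2523 Fkiln [-0.3  0.   0.5]
```

Click 1: the force fell to zero at TCP y ≈ −51. Next contact should be near −44.

Call:
jog_arm --moves '[[[0.6,1.3,0],[0,0,0],0],[[1.3,2.7,0],[0,0,0],0],[[1.9,4.0,0],[0,0,0],0],[[1.9,4.0,0],[0,0,0],0]]'

```text
time_s: 8.92
ee_pos: [0.5068, -0.1205, 0.2524]
eef_rot: [-3.141, -0.0, 1.126]
force: [0.8, 0.2, -0.7]
grip_width: 0.0005
```

Call:
jog_arm --moves '[[[0.4,0.9,0],[0,0,0],0],[[0.9,1.8,0],[0,0,0],0],[[1.3,2.7,0],[0,0,0],0],[[1.3,2.7,0],[0,0,0],0]]'

```text
time_s: 9.25
ee_pos: [0.5079, -0.1182, 0.2524]
eef_rot: [3.142, 0.0, 1.126]
force: [-0.1, -1.0, -0.5]
grip_width: 0.0004
```

Call:
jog_arm --moves '[[[0.4,0.9,0],[0,0,0],0],[[0.9,1.8,0],[0,0,0],0],[[1.3,2.7,0],[0,0,0],0],[[1.3,2.7,0],[0,0,0],0]]'

```text
time_s: 9.58
ee_pos: [0.5091, -0.1158, 0.2524]
eef_rot: [-3.141, 0.001, 1.125]
force: [-0.5, -3.9, -0.1]
grip_width: 0.0005
```

```bash
python3 -c "
from h import *
from station import ctrl
st(ctrl.get_obs())"
```

```text
9.58 kiln xy mm [-20.  -41.7] z 0.2524 Fkiln [ 1.2 -3.7 -0.1]
```

In contact, about 4 N.

Call:
jog_arm --moves '[[[0.4,0.9,0],[0,0,0],0],[[0.9,1.8,0],[0,0,0],0],[[0.9,1.8,0],[0,0,0],0]]'

```text
time_s: 9.83
ee_pos: [0.51, -0.1139, 0.2525]
eef_rot: [-3.141, 0.001, 1.125]
force: [-2.2, -3.0, 0.8]
grip_width: 0.0006
```

Call:
jog_arm --moves '[[[0.4,0.9,0],[0,0,0],0],[[0.9,1.8,0],[0,0,0],0],[[0.9,1.8,0],[0,0,0],0]]'

```text
time_s: 10.08
ee_pos: [0.511, -0.1118, 0.2524]
eef_rot: [-3.141, -0.0, 1.126]
force: [-0.9, -0.1, 0.1]
grip_width: 0.0002
```

Call:
jog_arm --moves '[[[0.4,0.9,0],[0,0,0],0],[[0.9,1.8,0],[0,0,0],0],[[0.9,1.8,0],[0,0,0],0]]'

```text
time_s: 10.33
ee_pos: [0.5121, -0.1097, 0.2524]
eef_rot: [-3.142, -0.001, 1.126]
force: [-0.3, 0.4, -0.3]
grip_width: 0.0005
```

```bash
python3 -c "
from h import *
from station import ctrl
st(ctrl.get_obs())"
```

```text
10.33 kiln xy mm [-19.9 -34.9] z 0.2524 Fkiln [-0.5  0.2 -0.3]
```

Click 2 came at about −37. I expect contact near −28 and click 3 near −21.

Call:
jog_arm --moves '[[[0.6,1.3,0],[0,0,0],0],[[1.3,2.7,0],[0,0,0],0],[[1.9,4.0,0],[0,0,0],0],[[1.9,4.0,0],[0,0,0],0]]'

```text
time_s: 10.67
ee_pos: [0.514, -0.1057, 0.2524]
eef_rot: [-3.142, -0.0, 1.126]
force: [0.1, -0.0, 0.1]
grip_width: 0.0003
```

Call:
jog_arm --moves '[[[0.4,0.9,0],[0,0,0],0],[[0.9,1.8,0],[0,0,0],0],[[1.3,2.7,0],[0,0,0],0],[[1.3,2.7,0],[0,0,0],0]]'

```text
time_s: 11.0
ee_pos: [0.5151, -0.1035, 0.2524]
eef_rot: [-3.142, 0.001, 1.126]
force: [-1.1, -2.5, 1.0]
grip_width: 0.0005
```

```bash
python3 -c "
from h import *
from station import ctrl
st(ctrl.get_obs())"
```

```text
11.0 kiln xy mm [-19.9 -28. ] z 0.2524 Fkiln [ 0.  -2.7  1. ]
```

Call:
jog_arm --moves '[[[0.4,0.9,0],[0,0,0],0],[[0.9,1.8,0],[0,0,0],0],[[0.9,1.8,0],[0,0,0],0]]'

```text
time_s: 11.25
ee_pos: [0.5159, -0.1018, 0.2525]
eef_rot: [-3.141, 0.001, 1.125]
force: [-1.5, -2.8, -0.4]
grip_width: 0.0005
```

Call:
jog_arm --moves '[[[0.4,0.9,0],[0,0,0],0],[[0.9,1.8,0],[0,0,0],0],[[0.9,1.8,0],[0,0,0],0]]'

```text
time_s: 11.5
ee_pos: [0.5168, -0.1, 0.2525]
eef_rot: [-3.141, 0.001, 1.125]
force: [-2.4, -2.6, 1.5]
grip_width: 0.0006
```

Call:
jog_arm --moves '[[[0.2,0.4,0],[0,0,0],0],[[0.4,0.9,0],[0,0,0],0],[[0.4,0.9,0],[0,0,0],0]]'

```text
time_s: 11.75
ee_pos: [0.5172, -0.0992, 0.2525]
eef_rot: [-3.141, 0.001, 1.125]
force: [-2.8, -4.1, 1.9]
grip_width: 0.0003
```

```bash
python3 -c "
from h import *
from station import ctrl
st(ctrl.get_obs())"
```

```text
11.75 kiln xy mm [-19.8 -23.2] z 0.2525 Fkiln [-0.8 -5.   1.9]
```

Call:
jog_arm --moves '[[[0.2,0.4,0],[0,0,0],0],[[0.4,0.9,0],[0,0,0],0],[[0.4,0.9,0],[0,0,0],0]]'

```text
time_s: 12.0
ee_pos: [0.5177, -0.0981, 0.2525]
eef_rot: [-3.142, 0.0, 1.125]
force: [-2.4, -2.7, 0.4]
grip_width: 0.0005
```

Call:
jog_arm --moves '[[[0.2,0.4,0],[0,0,0],0],[[0.4,0.9,0],[0,0,0],0],[[0.4,0.9,0],[0,0,0],0]]'

```text
time_s: 12.25
ee_pos: [0.5183, -0.0967, 0.2524]
eef_rot: [3.141, -0.001, 1.126]
force: [0.7, 0.4, -1.2]
grip_width: 0.0005
```

```bash
python3 -c "
from h import *
from station import ctrl
st(ctrl.get_obs())"
```

```text
12.25 kiln xy mm [-19.9 -20.5] z 0.2524 Fkiln [ 0.4  0.6 -1.2]
```

Click 3 came at about −21. Backing straight off toward −y, then up, and checking.

Call:
jog_arm --moves '[[[-4.3,-9,0],[0,0,0],0],[[-8.6,-18,0],[0,0,0],0],[[-8.6,-18,0],[0,0,0],0],[[-8.6,-18,40],[0,0,0],0],[[-8.6,-18,80],[0,0,0],0]]'

```text
time_s: 12.67
ee_pos: [0.5086, -0.1153, 0.3321]
eef_rot: [-3.137, 0.0, 1.125]
force: [0.3, -0.1, 1.5]
grip_width: 0.0005
```

Call:
jog_arm --moves '[[[-10,-20,20],[0,0,0],0],[[-24,-48,20],[0,0,0],0],[[-24,-48,20],[0,0,0],0],[[-24,-48,20],[0,0,0],0],[[-24,-48,20],[0,0,0],0]]'

```text
time_s: 13.08
ee_pos: [0.4855, -0.163, 0.3522]
eef_rot: [-3.141, -0.0, 1.125]
force: [-0.7, 0.1, -0.2]
grip_width: 0.0006
```

```bash
python3 - <<'E'
from h import *
from station import ctrl,eyes
import cv2
o=ctrl.get_obs();st(o)
c=eyes.camera('wrist');cv2.imwrite('pics/wrist5.png',c['frame'][:,:,::-1]);T=wristT(o,c)
for d in(.032,.048,.064):print(d,'lever rows',proj(c,kw(P,[[-.02,-.054+d,.28],[-.02,-.042+d,.28]]),T)[:,1].round(0),'plate',proj(c,kw(P,[[.083,-.106+d,.217],[.083,.002+d,.217]]),T).round(0).tolist())
print('housing',proj(c,kw(P,[[-.02,-.085,.236],[-.02,.085,.236]]),T)[:,1])
c=eyes.camera('scene');cv2.imwrite('pics/scene5.png',cv2.resize(c['frame'][130:290,130:330,::-1],None,fx=4,fy=3.75,interpolation=cv2.INTER_CUBIC))
E
```

```text
13.08 kiln xy mm [-21.1 -94.4] z 0.3522 Fkiln [-0.6 -0.2 -0.2]
0.032 lever rows [108.  91.] plate [[359.0, 161.0], [369.0, 42.0]]
0.048 lever rows [86. 68.] plate [[361.0, 145.0], [371.0, 23.0]]
0.064 lever rows [63. 45.] plate [[362.0, 128.0], [372.0, 3.0]]
housing [176.35880453 -30.40795728]
```

View pics/wrist5.png

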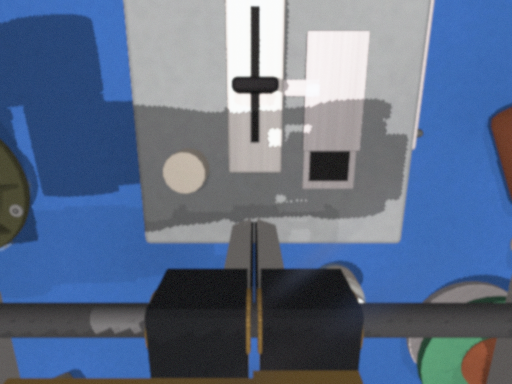

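View pics/scene5.png

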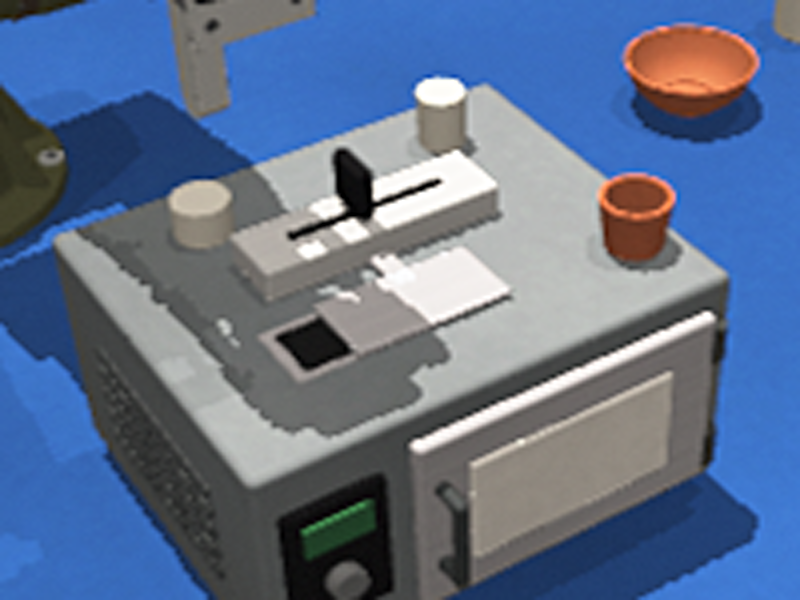

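The plate edge (row 151) falls between my predictions for notches 3 (145) and 2 (161). I'll measure this more carefully before accepting it.

```bash
python3 - <<'E'
from h import *
from station import ctrl,eyes
import cv2
o=ctrl.get_obs();st(o)
c=eyes.camera('wrist');T=wristT(o,c)
f=cv2.resize(c['frame'][0:200,210:390,::-1],None,fx=3,fy=3,interpolation=cv2.INTER_CUBIC);cv2.imwrite('pics/w6.png',f)
np.set_printoptions(suppress=True)
q=lambda K:((proj(c,kw(P,K),T)-[210,0])*3).round(0).tolist()
print('housing',q([[.005,-.085,.236],[-.045,-.085,.236]]),'flue',q([[.035,-.098,.212],[.075,-.098,.212]]))
for d in(.032,.04,.048):print(d,'plate',q([[.083,-.106+d,.217],[.083,.002+d,.217]]),'lev',q([[-.02,-.042+d,.28],[-.02,-.054+d,.24]]))
c=eyes.camera('top');cv2.imwrite('pics/top6.png',cv2.resize(c['frame'][125:265,200:355,::-1],None,fx=4,fy=4,interpolation=cv2.INTER_CUBIC))
q=lambda K:((proj(c,kw(P,K))-[200,125])*4).round(0).tolist()
for d in(.032,.04,.048):print(d,'plate',q([[.083,-.106+d,.217],[.083,.002+d,.217],[.027,.002+d,.217]]),'levtop',q([[-.02,-.048+d,.28]]))
E
```

```text
13.18 kiln xy mm [-21.1 -93.9] z 0.3521 Fkiln [-0.1 -0.   0.8]
housing [[215.0, 531.0], [56.0, 531.0]] flue [[297.0, 552.0], [414.0, 552.0]]
0.032 plate [[448.0, 485.0], [478.0, 129.0]] lev [[136.0, 276.0], [135.0, 323.0]]
0.04 plate [[450.0, 461.0], [480.0, 100.0]] lev [[136.0, 242.0], [135.0, 295.0]]
0.048 plate [[452.0, 436.0], [483.0, 71.0]] lev [[136.0, 208.0], [135.0, 266.0]]
0.032 plate [[458.0, 226.0], [322.0, 160.0], [288.0, 230.0]] levtop [[333.0, 314.0]]
0.04 plate [[448.0, 221.0], [312.0, 156.0], [278.0, 225.0]] levtop [[323.0, 309.0]]
0.048 plate [[438.0, 216.0], [302.0, 151.0], [268.0, 220.0]] levtop [[312.0, 304.0]]
```

View pics/w6.png

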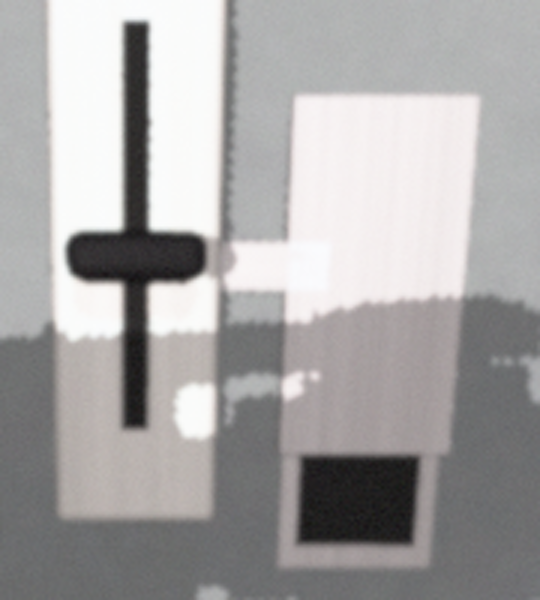

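View pics/top6.png

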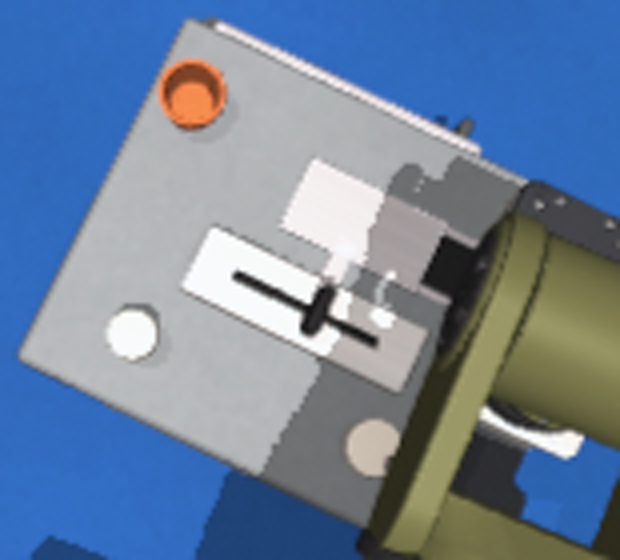

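All readings agree on a lever travel of about 40 mm: plate edges, the 29 mm visible flue opening, and the lever rows and top view. So the lever stopped on the crest halfway between notches 2 and 3, and isn't seated. The finger had stopped right at the crest, so I'll go back behind it and nudge the last bit in fine steps.

Call:
jog_arm --moves '[[[10,22,0],[0,0,0],0],[[21,44,-10],[0,0,0],0],[[21,44,-40],[0,0,0],0],[[21,44,-75],[0,0,0],0],[[21,44,-100],[0,0,0],0]]'

```text
time_s: 13.7
ee_pos: [0.5062, -0.118, 0.2497]
eef_rot: [-3.14, 0.0, 1.127]
force: [-0.1, -0.1, -0.3]
grip_width: 0.0004
```

Call:
jog_arm --moves '[[[0,0,0],[0,0,0],0],[[0,0,0],[0,0,0],0],[[2.1,4.5,0],[0,0,0],0],[[4.3,9,0],[0,0,0],0],[[4.3,9,0],[0,0,0],0]]'

```text
time_s: 14.12
ee_pos: [0.5117, -0.1094, 0.254]
eef_rot: [3.139, -0.001, 1.126]
force: [-0.9, 0.1, 0.1]
grip_width: 0.0005
```

```bash
python3 - <<'E'
from h import *
from station import ctrl,eyes
import cv2
o=ctrl.get_obs();st(o)
c=eyes.camera('wrist');T=wristT(o,c)
cv2.imwrite('pics/w7.png',cv2.resize(c['frame'][:,200:400,::-1],None,fx=2,fy=1.5))
for d in(.032,.04,.048):print(d,(proj(c,kw(P,[[.083,-.106+d,.217],[.083,.002+d,.217]]),T)[:,1]*1.5).round())
E
```

```text
14.12 kiln xy mm [-20.4 -34.8] z 0.254 Fkiln [-0.9 -0.3  0.1]
0.032 [395. 171.]
0.04 [380. 152.]
0.048 [365. 133.]
```

View pics/w7.png

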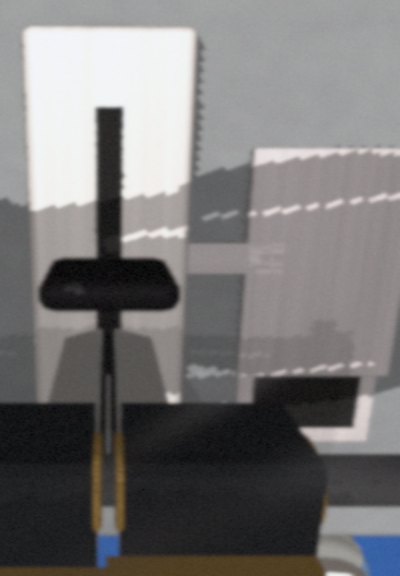

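The plate edges (rows 375 and 150) again give about 41 mm. Approaching.

Call:
jog_arm --moves '[[[1,2.2,0],[0,0,0],0],[[2.1,4.5,0],[0,0,0],0],[[3.2,6.8,0],[0,0,0],0],[[4.5,9.5,0],[0,0,0],0],[[4.5,9.5,0],[0,0,0],0]]'

```text
time_s: 14.58
ee_pos: [0.5155, -0.1001, 0.2524]
eef_rot: [-3.142, -0.0, 1.126]
force: [0.5, -0.3, -1.0]
grip_width: 0.0001
```

Call:
jog_arm --moves '[[[0.4,0.9,0],[0,0,0],0],[[0.9,1.8,0],[0,0,0],0],[[0.9,1.8,0],[0,0,0],0]]'

```text
time_s: 14.83
ee_pos: [0.5163, -0.0987, 0.2524]
eef_rot: [-3.142, -0.0, 1.126]
force: [0.3, -0.1, -0.1]
grip_width: 0.0005
```

```bash
python3 -c "
from h import *
from station import ctrl
st(ctrl.get_obs())"
```

```text
14.83 kiln xy mm [-20.9 -23.1] z 0.2524 Fkiln [ 0.3  0.  -0.1]
```

Call:
jog_arm --moves '[[[0.4,0.9,0],[0,0,0],0],[[0.9,1.8,0],[0,0,0],0],[[0.9,1.8,0],[0,0,0],0]]'

```text
time_s: 15.08
ee_pos: [0.5172, -0.0968, 0.2524]
eef_rot: [-3.142, -0.0, 1.126]
force: [0.3, -0.1, -0.3]
grip_width: 0.0005
```

Call:
jog_arm --moves '[[[0.2,0.4,0],[0,0,0],0],[[0.4,0.9,0],[0,0,0],0],[[0.4,0.9,0],[0,0,0],0]]'

```text
time_s: 15.33
ee_pos: [0.5176, -0.096, 0.2524]
eef_rot: [-3.142, 0.0, 1.126]
force: [-0.9, 0.1, 1.0]
grip_width: 0.0006
```

```bash
python3 - <<'E'
from h import *
from station import ctrl,eyes
import cv2
o=ctrl.get_obs();st(o)
c=eyes.camera('wrist');T=wristT(o,c)
cv2.imwrite('pics/w8.png',cv2.resize(c['frame'][:,200:400,::-1],None,fx=3,fy=1.5))
for d in(.032,.04,.048):print(d,(proj(c,kw(P,[[.083,-.106+d,.217],[.083,.002+d,.217]]),T)[:,1]*1.5).round())
print('slot/housing end',proj(c,kw(P,[[-.02,.085,.236]]),T)*1.5)
E
```

```text
15.33 kiln xy mm [-20.9 -20.2] z 0.2524 Fkiln [-0.8 -0.3  1. ]
0.032 [423. 205.]
0.04 [409. 186.]
0.048 [394. 168.]
slot/housing end [[382.99859345  73.62489359]]
```

View pics/w8.png

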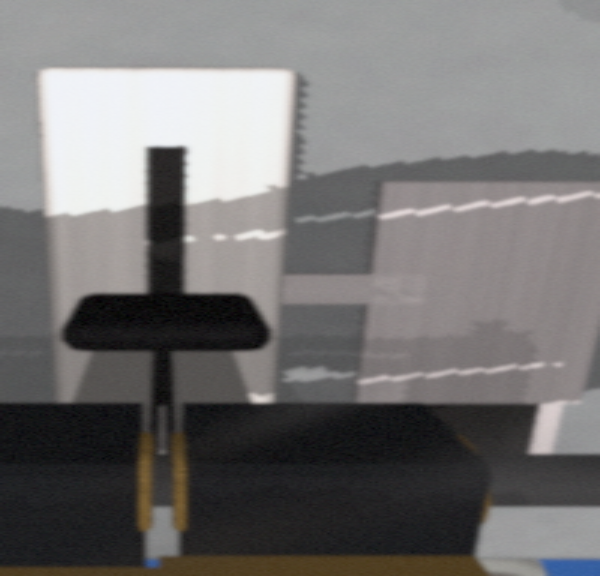

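The far plate edge (row 182) still reads about 41 mm. Vision is good to only a few mm, so touch decides. If the lever is seated at 48 mm, contact comes at TCP y ≈ −12; if it's on the crest, a small push will snap it. Continuing in small steps, staying short of −11.

Call:
jog_arm --moves '[[[0.2,0.4,0],[0,0,0],0],[[0.4,0.9,0],[0,0,0],0],[[0.4,0.9,0],[0,0,0],0]]'

```text
time_s: 15.63
ee_pos: [0.518, -0.0951, 0.2524]
eef_rot: [3.142, -0.0, 1.126]
force: [0.1, 0.4, -0.2]
grip_width: 0.0004
```

Call:
jog_arm --moves '[[[0.2,0.4,0],[0,0,0],0],[[0.4,0.9,0],[0,0,0],0],[[0.4,0.9,0],[0,0,0],0]]'

```text
time_s: 15.88
ee_pos: [0.5184, -0.0942, 0.2524]
eef_rot: [-3.142, 0.0, 1.126]
force: [0.2, 0.0, -0.1]
grip_width: 0.0002
```

Call:
jog_arm --moves '[[[0.2,0.4,0],[0,0,0],0],[[0.4,0.9,0],[0,0,0],0],[[0.4,0.9,0],[0,0,0],0]]'

```text
time_s: 16.13
ee_pos: [0.5188, -0.0933, 0.2524]
eef_rot: [-3.142, -0.0, 1.126]
force: [0.4, 0.6, -0.8]
grip_width: 0.0006
```

```bash
python3 - <<'E'
from h import *
from station import ctrl,eyes
import cv2
o=ctrl.get_obs();st(o)
c=eyes.camera('wrist');T=wristT(o,c)
cv2.imwrite('pics/w9.png',cv2.resize(c['frame'][:,200:400,::-1],None,fx=3,fy=1.5))
for d in(.032,.04,.048):print(d,(proj(c,kw(P,[[.083,-.106+d,.217],[.083,.002+d,.217]]),T)[:,1]*1.5).round())
print('slot/housing end',proj(c,kw(P,[[-.02,.085,.236]]),T)*1.5)
E
```

```text
16.13 kiln xy mm [-20.9 -17.2] z 0.2524 Fkiln [ 0.1  0.7 -0.8]
0.032 [428. 212.]
0.04 [414. 193.]
0.048 [400. 175.]
slot/housing end [[383.23019029  82.16299303]]
```

View pics/w9.png

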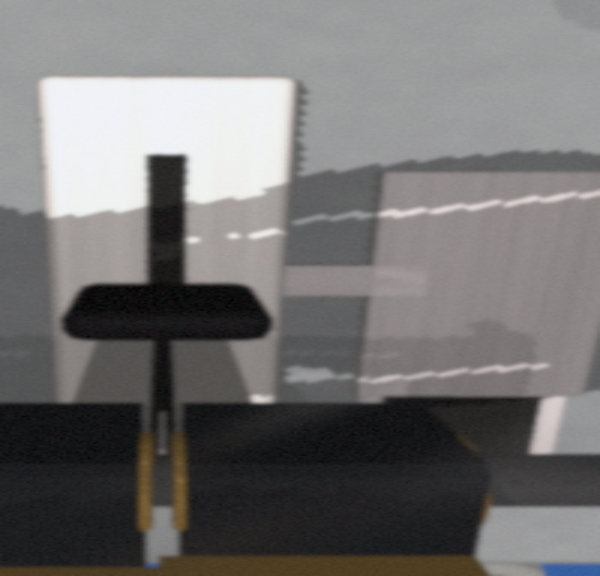

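The plate's far edge is now at row 172, giving about 49 mm. It advanced about 7 mm while the finger moved 3 mm, so the lever really was on the crest and has now snapped in. Backing off and verifying.

Call:
jog_arm --moves '[[[-4.3,-9,0],[0,0,0],0],[[-8.6,-18,0],[0,0,0],0],[[-8.6,-18,0],[0,0,0],0],[[-8.6,-18,40],[0,0,0],0],[[-8.6,-18,80],[0,0,0],0]]'

```text
time_s: 16.6
ee_pos: [0.5092, -0.1117, 0.3321]
eef_rot: [-3.137, 0.001, 1.125]
force: [1.1, -0.6, 1.0]
grip_width: 0.0009
```

Call:
jog_arm --moves '[[[-10,-22,20],[0,0,0],0],[[-25,-52,20],[0,0,0],0],[[-25,-52,20],[0,0,0],0],[[-25,-52,20],[0,0,0],0],[[-25,-52,20],[0,0,0],0]]'

```text
time_s: 17.02
ee_pos: [0.4851, -0.1633, 0.3522]
eef_rot: [-3.141, -0.0, 1.125]
force: [0.8, -0.1, 0.1]
grip_width: 0.0006
```

```bash
python3 - <<'E'
from h import *
from station import ctrl,eyes
import cv2
o=ctrl.get_obs();st(o)
c=eyes.camera('wrist');T=wristT(o,c)
f=cv2.resize(c['frame'][0:200,210:390,::-1],None,fx=3,fy=3,interpolation=cv2.INTER_CUBIC);cv2.imwrite('pics/w10.png',f)
q=lambda K:((proj(c,kw(P,K),T)-[210,0])*3).round(0).tolist()
print('housing',q([[.005,-.085,.236],[-.045,-.085,.236]]),'flue',q([[.035,-.098,.212],[.075,-.098,.212]]))
for d in(.032,.04,.048):print(d,'plate',q([[.083,-.106+d,.217],[.083,.002+d,.217]]),'lev',q([[-.02,-.042+d,.28],[-.02,-.054+d,.24]]))
c=eyes.camera('top');cv2.imwrite('pics/top10.png',cv2.resize(c['frame'][125:265,200:355,::-1],None,fx=4,fy=4,interpolation=cv2.INTER_CUBIC))
E
```

```text
17.02 kiln xy mm [-21.3 -94.9] z 0.3522 Fkiln [0.7 0.2 0.1]
housing [[216.0, 527.0], [56.0, 528.0]] flue [[297.0, 549.0], [415.0, 548.0]]
0.032 plate [[449.0, 481.0], [478.0, 125.0]] lev [[137.0, 272.0], [136.0, 320.0]]
0.04 plate [[451.0, 457.0], [481.0, 96.0]] lev [[137.0, 238.0], [136.0, 291.0]]
0.048 plate [[453.0, 433.0], [483.0, 67.0]] lev [[136.0, 203.0], [136.0, 262.0]]
```

View pics/w10.png

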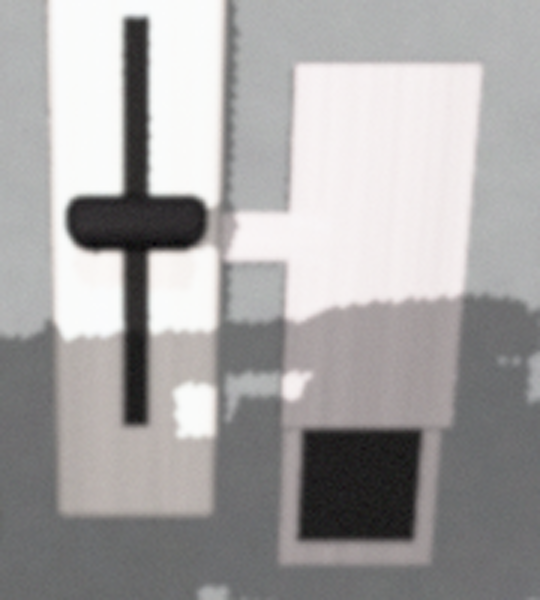

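View pics/top10.png

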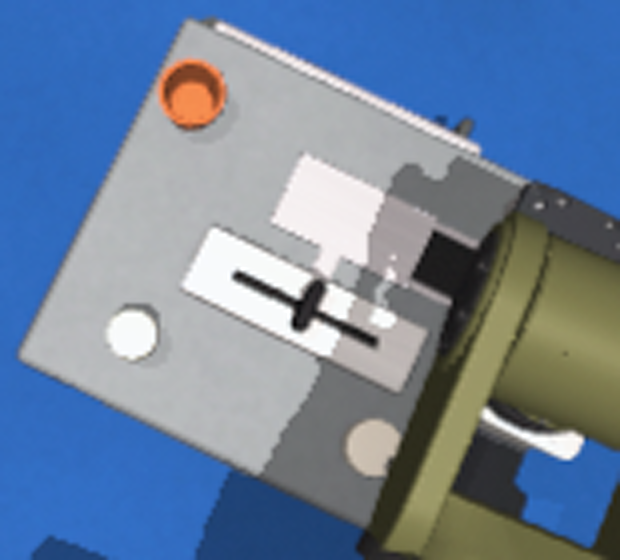

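All checks are now consistent with about 47–49 mm: plate edges at rows 429 and 63 against 433 and 67 predicted for 48 mm, and a flue opening of 111 px against 116 px. Posts and cup are in place, and the arm is clear.

```bash
python3 -c "
from station import ctrl
print(ctrl.hand_in())"
```

```text
the job is handed in; nothing more can be done
None
```

The lever is in the third notch from closed, and I handed the job in at about 17 s with the arm clear of everything. The hand-in reports no verdict.

- **Closing:** I pushed the lever back with closed fingers until it hit the hard stop. It took about 14 N with no motion, and the camera showed the flue fully covered.
- **Opening:** I pushed from the other side and felt clicks 1 and 2, spaced as expected. At the third, the force dropped to zero and I backed off, but the camera put the lever at about 40 mm. It had stalled on the crest between notches 2 and 3.
- **Correction:** I went back and nudged it a few millimetres in 1 mm steps until it snapped into the notch. The wrist force showed almost nothing during this nudge, so the snap shows only in the images. There the plate moved about 7 mm while the finger moved 3 mm.

**Last checks:**
- **Lever travel:** the plate edges give about 49 mm and the flue opening about 46.5 mm, against a target of 48 ± 4 mm. The images are only good to about 2–3 mm.
- **Bystanders:** the posts and cup looked upright and unmoved in the last top view. I made no final measurement of the jar and bowl, but the arm did not go near either at their height.
- **Forces:** the highest reading seen on the lever was the 14 N at the stop, against the 25 N limit.

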